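Load a core on the strip winder, then draw its gauge arm out to the line and hold it

TASK

Get the strip winder ready: put the empty flanged core onto the upright spindle so that it sits fully down, flange below, and let go of it. Then take the black block at the end of the winder's gauge arm between the fingers, squeezing in the steel lock button on its side, draw the arm straight out until its pointer stands at the long line of the scale, and finish while still holding it there with the button squeezed, because a spring pulls the arm back. Leave the ink bottle and the eraser where they stand.

Things in the scene. Friction and masses are not known exactly. Their poses are not given: they have to be found in the camera images.
- spool_mid (a point): Centre, half-way up and on the axis, of the empty core: an upright cardboard tube 75 mm high, 40 mm outside diameter, bore 24 mm right through, with one wooden flange 64 mm across and 5 mm thick at its foot. 0.06 to 0.11 kg, stands loose on a 3 mm mat. Grip the tube above the flange. z is its axis, up.
- spindle_seat (a point): On the winder: foot of the steel spindle, on top of its 40 mm seat disc, 15 mm above the winder's underside; the centre of the core's underside belongs here. The spindle is 17 mm thick and rises 60 mm above this point, the last 5 mm tapered. The arm's housing begins 35 mm from the axis on the +x side. Axes as the winder's.
- winder: The strip winder, fixed: a wooden base 280 x 95 x 12 mm; origin on its underside under the arm's axis line; x along the arm (outwards), z up. Spindle at x = -75 mm; a grey housing 62 mm long, 38 mm wide, its top 97 mm above the underside, from x = -40 to 22 mm; then the end block of the gauge arm, with the scale plate lying on the base on the -y side.
- end_block (a point): Where to grip: centre of the arm's black end block (36 mm along x, 42 mm high, 32 mm wide in y), half-way across it with the button in, 77 mm above the winder's underside. A steel button 24 x 28 mm stands 9 mm proud of the +y face (41 mm over all), 3 mm when fully in (35 mm); the -y face is firm: fingers closing along y squeeze the button in. Home, the block is 5 mm from the housing.
- lock_button (a joint): Travel of the lock button, m: 0 out (locked), 0.006 fully in. Spring 3 N rising to 6 N. From about 0.004 the latch is off; the latch holds only at the home position of the arm.
- gauge_arm (a joint): Extension of the telescoping arm, m: 0 home, end stop at 0.095. It slides along +x of the winder. A spring pulls it home with 3 to 4 N.
- pointer (a point): Tip of the steel pointer that hangs from the outer face of the end block and points to -y over the scale plate; it moves with the arm. Axes as the winder's.
- long_line (a point): Middle of the one long line (26 mm long, 2.6 mm thick, right across the plate) near the outer end of the white scale plate; three short lines stand 15, 30 and 45 mm before it. The plate is clamped at a different place each time, 40 to 80 mm ahead of the pointer's home. Axes as the winder's: the pointer is at the line when their x agree.
- ink: Bystander: dropper ink bottle 40 mm across, 70 mm high, on the mat between core and winder, on the robot's side; origin at its underside.
- rubber_block: Bystander: eraser 20 x 42 x 12 mm on the mat between core and winder, near the table's edge; origin at its underside.

How it is judged (in metres and radians):
On the way, in this order (a step that is already met when the one before it is completed fails the run):
1. the core sits fully down on the spindle, flange below, and is let go (horizontal distance between spool_mid and spindle_seat below 0.006 m and z of spool_mid in the frame of spindle_seat below 0.041 m and angle between spool_mid's own z axis and vertical below 0.08 rad and contact force between the fingers and spool below 0.1 N), for 0.2 s.
2. the lock button is squeezed in between the fingers with the arm still home (value of joint lock_button above 0.004 m and contact force between the fingers and winder above 2 N and value of joint gauge_arm below 0.015 m), for 0.05 s.
At the end, for the whole second after the job is handed in: The core sits on the spindle (axis within 6 mm, within 3.5 mm of fully down, upright) and is not touched; the fingers hold the arm's end block (over 2 N) with the lock button in by more than 4 mm; the pointer stands still within 4.5 mm of the long line (all of step 1 and value of joint lock_button above 0.004 m and contact force between the fingers and winder above 2 N and x of pointer in the frame of long_line between -0.0045 and 0.0045 m and velocity of joint gauge_arm between -0.01 and 0.01 m/s); the arm keeps its last pose, push and grip.
It fails at once if the ink bottle is moved more than 25 mm (distance of ink from where it was at the start of the episode above 0.025 m).
It fails at once if the eraser is moved more than 25 mm (distance of rubber_block from where it was at the start of the episode above 0.025 m).
It also fails if it takes over 51 s, if anything falls off the work surface, if the arm or the gripper's body presses on something with over 40 N, if the wrist force passes 120 N, or if a joint passes its speed limit or range.

ROBOT

A 7-joint arm with a two-finger parallel gripper is mounted at the origin on the work surface; the furniture and walls round the work are solid. World frame = base frame: x ahead of the robot, y to its left, z up, the work surface at z = 0. Lengths are in mm, angles in rad, forces in N, time in s.
With the tool pointing down it reaches from about 350 to 900 mm from the base axis. Payload 19.9 kg.
Tool frame: the origin (TCP) lies on the centre line of the jaws, within the pads' length; the fingertips stand 11 mm ahead of it and the grasp point (between the pads) lies 8 mm behind it; z points along the fingers, y is the line along which they close (so a half turn about z gives the same grasp; the last joint's range is limited). The gripper opens to 94 mm and grips with 3 to 60 N. Pads are 16 mm wide; open, the fingers measure 119 mm over their backs; the gripper's body (75 mm by 177 mm) begins 78 mm behind the grasp point.
Start: joints at [1.135, 0.417, -0.01, 1.614, 0.005, 1.111, -0.053], TCP at [240.382, -576.902, 216.425] pointing down, gripper open.
Joint ranges: [-2.81, 2.81], [-0.39, 2.02], [-1.27, 1.25], [0.06, 2.57], [-1.19, 4.33], [0.19, 2], [-2.82, 2.82]. Speed limits (rad/s): [1.89, 1.89, 2.39, 2.39, 3.01, 3.01, 3.01].

INTERFACE

Orientations are given as a 3x3 rotation matrix whose columns are the frame's x, y, z axes.
In Python, from rig import sensors, capture, get_calibration, order gives the robot as it stands.
- The arm moves only by the shell command python3 -m inch 'ROWS' [FORCE]. ROWS is a JSON object of lists of equal length, an entry for each row: "delta_pos": the shift along the tool's x, y, z normalised to -1 to 1, where 1 is 3 cm, a list of three; "yaw": the turn about the tool's z normalised to -1 to 1, where 1 is 90 degrees; "gripper": the opening, from 0 (shut) to 1 (fully open). A call has 1 to 10 rows; each row shifts and turns the commanded pose from where the row before left it, along the tool's axes as they then stand; what a row does not reach is not made up. A row lasts 1/10 s, in which the tool goes at most 50 mm and 8.59 degrees, less where a joint would pass 70% of its speed; a pose out of reach is approached as far as the arm can. A call with a number of a shift or a turn outside -1 to 1 is refused whole. A call with a gripper value outside its range is refused whole. The fingers move at their own pace and stop on an object; FORCE is the grip in N (left out, the last holds). Time passes only in rows, so rows that do not move let the fingers close. It gives the time, the measured TCP pose, the force, the opening and the grip force at its end, in the units of the state.
- sensors.get_state(): the state, without advancing time (a new reading comes with each control period).
- capture(name): name is "scene" or "top"; returns the picture (384x512x3 uint8, red, green, blue); there is no depth.
- get_calibration(name): a dict with "fx", "fy", "cx", "cy" (pixels), "extrinsics" (4x4, takes a point from camera to world coordinates). Camera axes: x right, y down, z forward; pixel columns grow to the right and rows downward; lengths in mm; the calibration is good to about 2 mm. A picture is of the moment at which its call begins. get_calibration takes no time and is no camera call.
- order.finish_job(): hands the job in; it is judged then, once.
The state is a dict: "clock": time; "qpos": joint angles; "joint_vel": joint speeds; "tau": joint torques, N m; "tcp_pos": TCP position; "tcp_rot": TCP orientation; "wrist_force": force on the tool from outside, world axes, zero at the start; "wrist_torque": the same for the moment, N m; "opening": finger opening in mm; "grasp_force": force on a finger pad.
Only numpy, scipy, OpenCV 4.12 (cv2) and the standard library are available. Lean on these libraries where they do the work, as an engineer would, in place of code of your own. Each camera call takes 0.05 s, during which the arm holds its last target. There are 200 camera calls.

## Working session

There is one attempt and no reset: what is moved stays moved. The work goes in short steps, Python scripts to look and compute and a shell command to move; the robot and the scene stay as the last step left them, time stands still between calls to the robot, and variables do not carry over. Pictures are saved under pics/ and viewed, at most 10 in all, crops included, and the job is handed in when it is done.

```bash
mkdir -p pics; python3 - <<'E'
from rig import sensors,capture,get_calibration
import cv2,numpy as np
np.set_printoptions(precision=4,suppress=True)
for n in("scene","top"):
    cv2.imwrite(f"pics/{n}0.png",cv2.resize(capture(n)[:,:,::-1],(800,600),interpolation=cv2.INTER_CUBIC))
    c=get_calibration(n);print(n,c["fx"],c["fy"],c["cx"],c["cy"]);print(np.array(c["extrinsics"]))
s=sensors.get_state();print(s)
E
```

```text
scene 346.71278287300163 346.71278287300163 259.5286561233347 194.2369843109746
[[   0.7125    0.5484   -0.4378  856.9847]
 [   0.7016   -0.5465    0.4573 -379.4498]
 [   0.0115   -0.633    -0.7741  741.3192]
 [   0.        0.        0.        1.    ]]
top 484.0948346538843 484.0948346538843 250.62609424080915 194.04260217291088
[[ -0.0074  -0.9826   0.1856 310.5785]
 [ -0.9999   0.0088   0.007   10.537 ]
 [ -0.0085  -0.1856  -0.9826 966.6724]
 [  0.       0.       0.       1.    ]]
{'clock': 0.1, 'qpos': array([ 1.1345,  0.4179, -0.0104,  1.6141,  0.0047,  1.1107, -0.053 ]), 'joint_vel': array([ 0.0004,  0.0002,  0.0012, -0.0008,  0.0008, -0.0001,  0.0013]), 'tau': array([  0.0032, -85.2584,   0.641 , -42.6695,  -0.0487,   0.0163,
         0.0001]), 'tcp_pos': array([ 240.2837, -576.6314,  215.9149]), 'tcp_rot': array([[ 0.9231,  0.3847, -0.0005],
       [ 0.3847, -0.9231,  0.0009],
       [-0.0001, -0.001 , -1.    ]]), 'wrist_force': array([0.4613, 0.5275, 0.8788]), 'wrist_torque': array([-0.0381, -0.0259,  0.0283]), 'grasp_force': 0.0, 'opening': 94.25323599334142}
```

View pics/scene0.png

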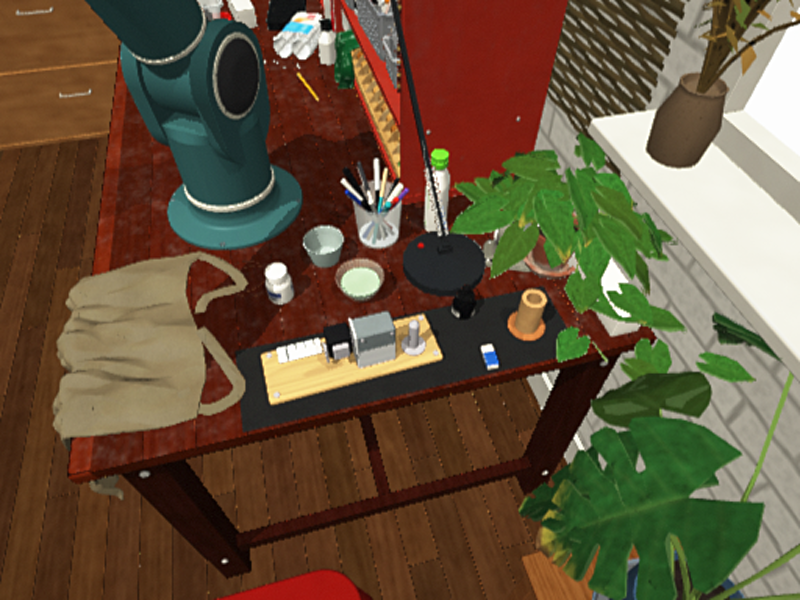

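View pics/top0.png

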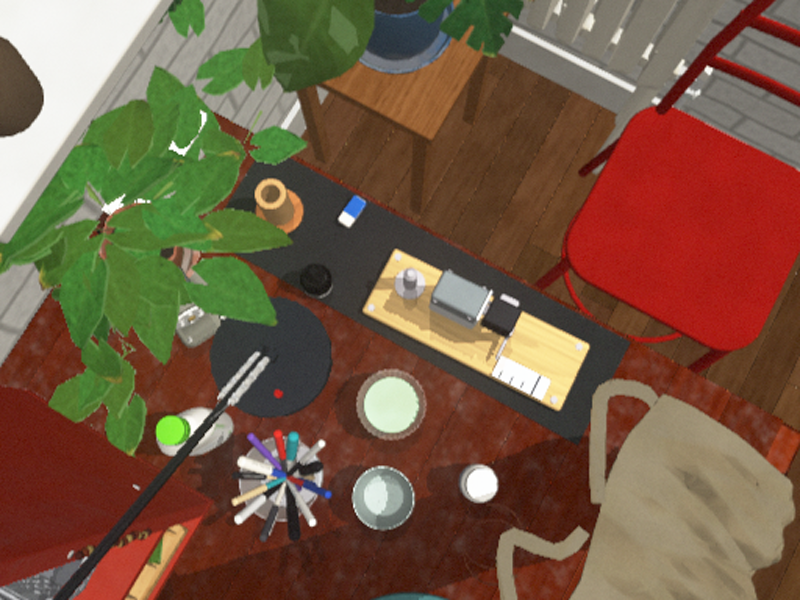

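The scene view shows the winder with its arm pointing left at about (340,345). The core is at (530,315), the ink bottle at (463,300) and the eraser at (489,356). In the top view the core's rim is at (270,192), the spindle at (410,285), the block at (502,315) and the scale at (521,378). I'll zoom in before measuring.

```bash
cat > h.py <<'E'
import numpy as np,cv2
from rig import get_calibration
def ray(n,u,v):
    c=get_calibration(n);E=np.array(c["extrinsics"]);d=E[:3,:3]@[(u-c["cx"])/c["fx"],(v-c["cy"])/c["fy"],1];return E[:3,3],d
def atz(n,u,v,z):
    o,d=ray(n,u,v);return (o+d*(z-o[2])/d[2])
def proj(n,p):
    c=get_calibration(n);E=np.array(c["extrinsics"]);q=E[:3,:3].T@(np.array(p)-E[:3,3]);return np.array([c["fx"]*q[0]/q[2]+c["cx"],c["fy"]*q[1]/q[2]+c["cy"]])
E
python3 - <<'E'
import cv2
im=cv2.imread("pics/top0.png")
# back to native then crop native (225..385,150..270) x5
from rig import capture
im=capture("top")[:,:,::-1]; cv2.imwrite("pics/n.png",im)
cv2.imwrite("pics/top_w.png",cv2.resize(im[150:270,225:385],(800,600),interpolation=cv2.INTER_CUBIC))
cv2.imwrite("pics/top_c.png",cv2.resize(im[100:200,130:260],(780,600),interpolation=cv2.INTER_CUBIC))
E
```

```text
(no output)
```

View pics/top_w.png

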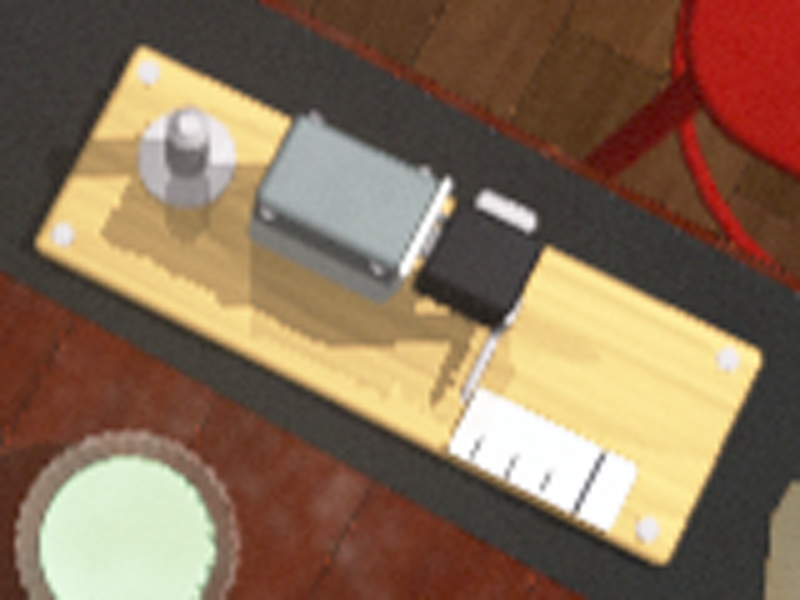

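View pics/top_c.png

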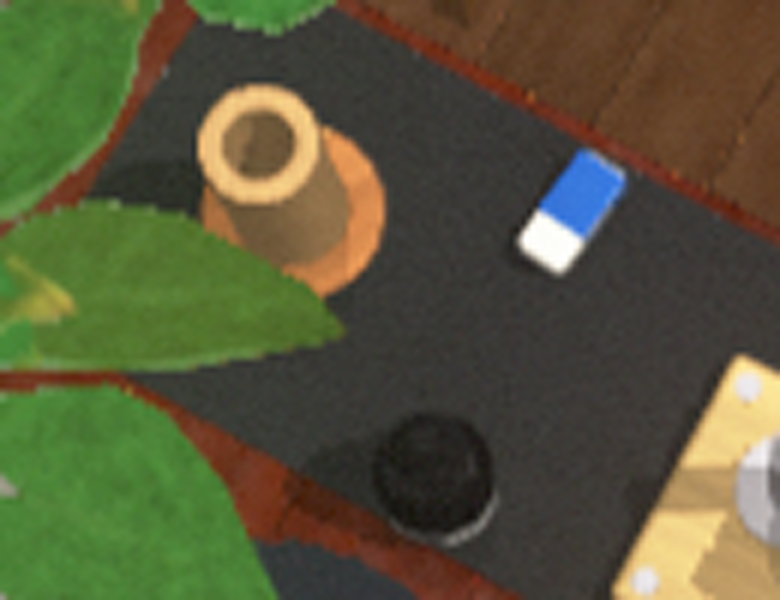

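The winder crop shows the base corners at (140,46), (760,357), (667,565) and (38,245). The seat is at (186,158), the spindle tip at (188,118), the pointer tip at (468,397) and the long line's middle at (590,485). In the core crop the rim centre is at (259,145), the flange is around (295,208), and a leaf tip is at (345,330).

```bash
python3 - <<'E'
from h import *
np.set_printoptions(precision=1,suppress=True)
W=lambda u,v:((u+.5)/5-.5+225,(v+.5)/5-.5+150)
C=lambda u,v:((u+.5)/6-.5+130,(v+.5)/6-.5+100)
c=[atz("top",*W(*p),15) for p in((140,46),(760,357),(667,565),(38,245))]
for p in c:print("corner",p)
print("sides",[np.linalg.norm(c[i]-c[i-1]) for i in range(4)])
ex=(c[1]-c[0]+c[2]-c[3]);ex/=np.linalg.norm(ex);m=sum(c)/4;print("ex",ex,"yaw",np.arctan2(ex[1],ex[0]),"mid",m)
ey=np.array([-ex[1],ex[0],0])
print("axisline check");
seat=atz("top",*W(186,158),18);tip=atz("top",*W(188,114),78)
org=seat+75*ex
rel=lambda p:np.array([(p-org)@ex,(p-org)@ey])
print("seat",seat,"tip",tip,"mid rel",rel(m),"tip rel",rel(tip))
b=atz("top",*W(480,268),101);print("block",b,rel(b))
for z in(16,22,30):print("pointer",z,rel(atz("top",*W(468,397),z)))
l=atz("top",*W(590,485),17);print("line",l,rel(l))
print("core rim",atz("top",*C(259,145),78),"flange",atz("top",*C(295,208),8))
ink=atz("top",*C(435,470),73);print("ink",ink,"eraser",atz("top",*C(572,212),15))
core=atz("top",*C(259,145),78)
print("scene proj core top",proj("scene",core)*1.5625,"flange",proj("scene",[*core[:2],5])*1.5625)
for p in((345,330),(30,290)):
  for z in(50,100,150,200,250,300,400):
    q=atz("top",*C(*p),z);print("leaf",p,q,proj("scene",q)*1.5625)
E
```

```text
corner [563.1  12.7  15. ]
corner [ 433.9 -231.2   15. ]
corner [ 352.8 -190.6   15. ]
corner [481.4  54.2  15. ]
sides [np.float64(91.55655434708152), np.float64(275.99791649234436), np.float64(90.74257789629957), np.float64(276.465352701976)]
ex [-0.5 -0.9  0. ] yaw -2.0562672618288644 mid [457.8 -88.7  15. ]
axisline check
seat [515.8  -5.3  18. ] tip [519.8  -5.3  78. ] mid rel [ 25.8 -12.4] tip rel [-76.9   3.5]
block [ 456.1 -109.9  101. ] [45.4 -4. ]
pointer 16 [ 67.5 -34.4]
pointer 22 [ 67.1 -35.3]
pointer 30 [ 66.6 -36.6]
line [ 383.9 -161.6   17. ] [124.8 -43.7]
core rim [617.4 165.6  78. ] flange [618.8 164.9   8. ]
ink [511.3 108.5  73. ] eraser [614.1  69.   15. ]
scene proj core top [533.  297.6] flange [524.7 325.1]
leaf (345, 330) [563.6 141.   50. ] [494.5 298.9]
leaf (345, 330) [549.8 133.8 100. ] [489.3 276.6]
leaf (345, 330) [536.  126.7 150. ] [483.6 252.3]
leaf (345, 330) [522.2 119.6 200. ] [477.4 225.9]
leaf (345, 330) [508.4 112.5 250. ] [470.6 197. ]
leaf (345, 330) [494.6 105.4 300. ] [463.2 165.2]
leaf (345, 330) [467.   91.2 400. ] [445.8  91. ]
leaf (30, 290) [578.1 244.5  50. ] [538.4 271.1]
leaf (30, 290) [563.5 231.8 100. ] [532.7 250.2]
leaf (30, 290) [548.9 219.  150. ] [526.6 227.4]
leaf (30, 290) [534.3 206.3 200. ] [519.9 202.5]
leaf (30, 290) [519.8 193.5 250. ] [512.5 175.2]
leaf (30, 290) [505.2 180.7 300. ] [504.4 145.2]
leaf (30, 290) [476.  155.2 400. ] [485.5  74.9]
```

```bash
python3 - <<'E'
from h import *
np.set_printoptions(precision=1,suppress=True)
N=lambda u,v:(u/1.5625,v/1.5625)
def plane(n,a,b):
    o,d=ray(n,*N(*a));_,e=ray(n,*N(*b));k=np.cross(d,e);k/=np.linalg.norm(k);return k,k@o
k1,d1=plane("top",(262,360),(75,580));k2,d2=plane("scene",(441,230),(400,30))
d=np.cross(k1,k2);d/=d[2]
p=np.linalg.solve([k1,k2,[0,0,1]],[d1,d2,0])
for z in(0,100,200,300,400,500,600):print(p+z*d)
# scene-view check of spindle tip & seat & block
for q in((519,-5,78),(516,-5,18),(618,165,78),(618,165,3)):print(q,proj("scene",q)*1.5625)
E
```

```text
[ 2856.5 -1836.5     0. ]
[ 2701.  -1734.9   100. ]
[ 2545.5 -1633.3   200. ]
[ 2390.  -1531.7   300. ]
[ 2234.4 -1430.1   400. ]
[ 2078.9 -1328.5   500. ]
[ 1923.4 -1226.9   600. ]
(519, -5, 78) [414.8 322.9]
(516, -5, 18) [412.6 344.2]
(618, 165, 78) [533. 298.]
(618, 165, 3) [524.5 326.2]
```

```bash
python3 - <<'E'
from h import *
np.set_printoptions(precision=0,suppress=True)
for p in((265,355),(240,380),(150,490),(75,580)):
  for z in(20,100,200,300,400,500,600):
    q=atz("top",p[0]/1.5625,p[1]/1.5625,z);print(p,q,proj("scene",q)*1.5625)
E
```

```text
(265, 355) [424. 177.  20.] [446. 258.]
(265, 355) [415. 163. 100.] [439. 227.]
(265, 355) [403. 145. 200.] [430. 181.]
(265, 355) [391. 128. 300.] [419. 127.]
(265, 355) [379. 110. 400.] [405.  60.]
(265, 355) [367.  93. 500.] [387. -25.]
(265, 355) [355.  75. 600.] [ 365. -135.]
(240, 380) [393. 208.  20.] [444. 241.]
(240, 380) [386. 191. 100.] [438. 211.]
(240, 380) [378. 170. 200.] [429. 168.]
(240, 380) [369. 149. 300.] [418. 115.]
(240, 380) [360. 129. 400.] [404.  50.]
(240, 380) [351. 108. 500.] [387. -32.]
(240, 380) [343.  87. 600.] [ 365. -139.]
(150, 490) [260. 314.  20.] [431. 185.]
(150, 490) [264. 288. 100.] [425. 159.]
(150, 490) [270. 256. 200.] [417. 120.]
(150, 490) [275. 224. 300.] [408.  74.]
(150, 490) [280. 192. 400.] [396.  16.]
(150, 490) [286. 160. 500.] [381. -57.]
(150, 490) [291. 128. 600.] [ 361. -155.]
(75, 580) [156. 398.  20.] [422. 147.]
(75, 580) [169. 365. 100.] [417. 123.]
(75, 580) [185. 324. 200.] [410.  89.]
(75, 580) [202. 284. 300.] [402.  46.]
(75, 580) [218. 243. 400.] [391.  -7.]
(75, 580) [234. 202. 500.] [377. -75.]
(75, 580) [251. 161. 600.] [ 358. -165.]
```

```bash
python3 -m inch '{"delta_pos":[[0,0,-0.3],[0,0,-0.3],[0,0,-0.3],[0,0,-0.3],[0,0,-0.3],[1,0,0],[1,0,0],[1,0,0],[1,0,0],[1,0,0]],"yaw":[-0.088,-0.088,-0.088,-0.088,-0.088,0,0,0,0,0],"gripper":[1,1,1,1,1,1,1,1,1,1]}' 20
```

```text
clock: 1.15
tcp_pos: [310.6, -443.0, 261.3]
tcp_rot: [[0.466, 0.885, -0.0], [0.885, -0.466, 0.0], [0.0, -0.0, -1.0]]
wrist_force: [0.7, -0.3, -0.1]
opening: 94.3
grasp_force: 0.0
```

```bash
for i in 1; do :; done; python3 -m inch '{"delta_pos":[[1,0,0],[1,0,0],[1,0,0],[1,0,0],[1,0,0],[1,0,0],[1,0,0],[1,0,0],[1,0,0],[1,0,0]],"yaw":[0,0,0,0,0,0,0,0,0,0],"gripper":[1,1,1,1,1,1,1,1,1,1]}' && python3 -m inch '{"delta_pos":[[1,0,0],[1,0,0],[1,0,0],[1,0,0],[1,0,0],[1,0,0],[1,0,0],[1,0,0],[0,0,0],[0,0,0]],"yaw":[0,0,0,0,0,0,0,0,0,0],"gripper":[1,1,1,1,1,1,1,1,1,1]}'; python3 - <<'E'
from rig import capture,sensors
import cv2
cv2.imwrite("pics/scene1.png",cv2.resize(capture("scene")[:,:,::-1],(800,600),interpolation=cv2.INTER_CUBIC));print(sensors.get_state()["qpos"])
E
```

```text
clock: 2.15
tcp_pos: [450.4, -177.6, 261.4]
tcp_rot: [[0.466, 0.885, -0.0], [0.885, -0.466, -0.0], [-0.0, -0.0, -1.0]]
wrist_force: [0.3, 0.2, 0.1]
opening: 93.9
grasp_force: 0.0
clock: 3.15
tcp_pos: [561.8, 33.9, 261.1]
tcp_rot: [[0.465, 0.885, -0.001], [0.885, -0.465, 0.0], [-0.0, -0.001, -1.0]]
wrist_force: [0.0, -0.4, -0.2]
opening: 94.1
grasp_force: 0.0
[ 0.35227033  0.31413582 -0.57466342  1.70340636  0.18281133  1.17867282
 -0.75550342]
```

View pics/scene1.png

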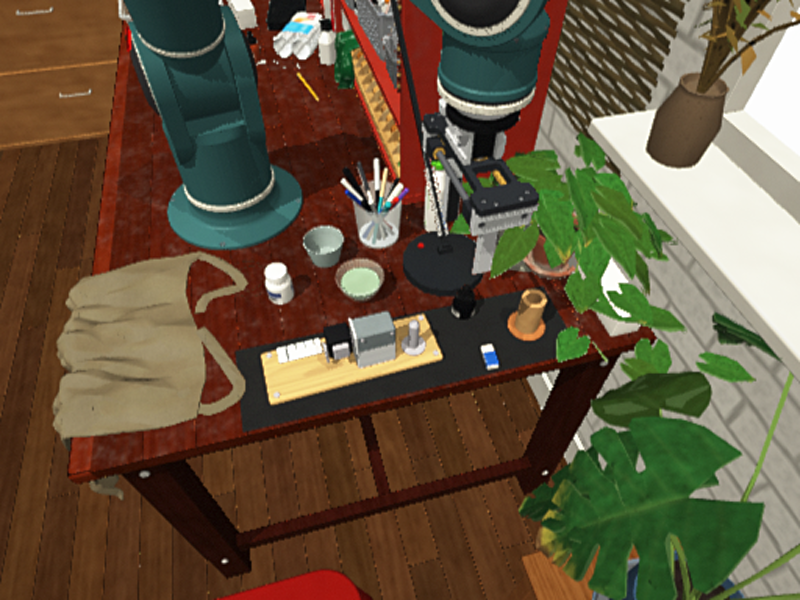

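The scene view shows the gripper at (500,210), clear of the lamp and ahead of the leaves. The core at (527,315) is undisturbed, so I'll carry on over it.

```bash
python3 -m inch '{"delta_pos":[[0.95,-0.08,0],[0.95,-0.08,0],[0.95,-0.08,0],[0.95,-0.08,0],[0.95,-0.08,0],[0,0,0],[0,0,0.7],[0,0,0.9],[0,0,0.9],[0,0,0]],"yaw":[0,0,0,0,0,0,0,0,0,0],"gripper":[1,1,1,1,1,1,1,1,1,1]}' ; python3 - <<'E'
from rig import capture,sensors
import cv2
cv2.imwrite("pics/scene2.png",cv2.resize(capture("scene")[100:260,200:420,::-1],(800,580),interpolation=cv2.INTER_CUBIC));print(sensors.get_state()["qpos"])
E
```

```text
clock: 4.2
tcp_pos: [616.3, 162.8, 183.4]
tcp_rot: [[0.468, 0.884, -0.005], [0.884, -0.468, -0.002], [-0.004, -0.003, -1.0]]
wrist_force: [-0.8, 0.3, -0.9]
opening: 94.1
grasp_force: 0.0
[ 0.10090537  0.53230872 -0.56999427  1.59059416  0.31030116  1.11297064
 -1.03148928]
```

View pics/scene2.png

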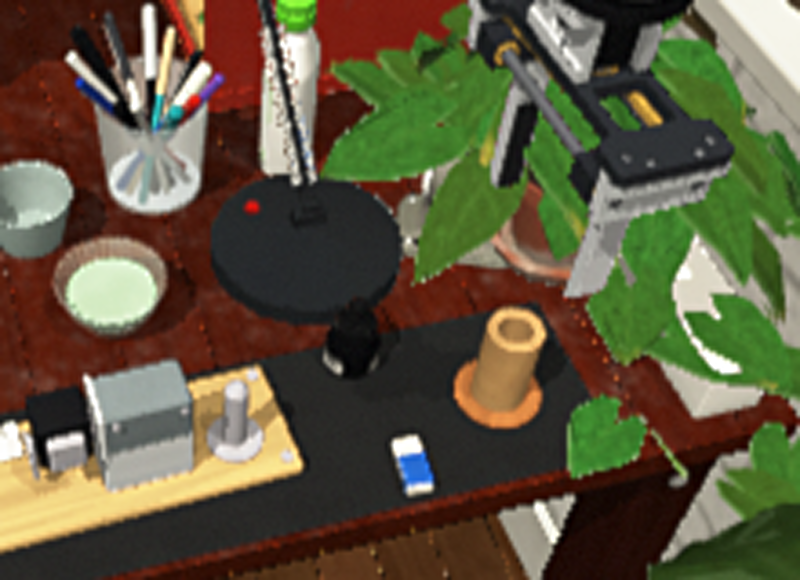

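The gripper stands open over the core, whose rim is at (515,325) in the crop, and there is no contact force. Next I'll descend, close and lift a little.

```bash
python3 -m inch '{"delta_pos":[[0.09,0.02,0.8],[0,0,0.9],[0,0,0.9],[0,0,0.9],[0,0,0.9],[0,0,0],[0,0,0],[0,0,0],[0,0,0],[0,0,0]],"yaw":[0,0,0,0,0,0,0,0,0,0],"gripper":[1,1,1,1,1,1,0.2,0.2,0.2,0.2]}' 20; python3 -m inch '{"delta_pos":[[0,0,0],[0,0,0],[0,0,-0.3]],"yaw":[0,0,0],"gripper":[0.2,0.2,0.2]}'
```

```text
clock: 5.25
tcp_pos: [620.1, 167.4, 55.6]
tcp_rot: [[0.466, 0.885, 0.001], [0.885, -0.466, 0.0], [0.001, 0.001, -1.0]]
wrist_force: [0.2, 0.5, 0.6]
opening: 65.7
grasp_force: 0.0
clock: 5.55
tcp_pos: [618.9, 167.2, 62.8]
tcp_rot: [[0.466, 0.885, -0.002], [0.885, -0.466, -0.0], [-0.001, -0.001, -1.0]]
wrist_force: [-0.9, -0.0, 0.2]
opening: 41.5
grasp_force: 0.2
```

```bash
python3 -m inch '{"delta_pos":[[0,0,0],[0,0,0],[0,0,0],[0,0,0],[0,0,-0.5],[0,0,-0.9],[0,0,-0.9],[0,0,-0.9],[0,0,-0.9],[0,0,0]],"yaw":[0,0,0,0,0,0,0,0,0,0],"gripper":[0.2,0.2,0.2,0.2,0.2,0.2,0.2,0.2,0.2,0.2]}' 25;  python3 - <<'E'
from rig import capture,sensors
import cv2
cv2.imwrite("pics/scene3.png",cv2.resize(capture("scene")[100:260,200:420,::-1],(800,580),interpolation=cv2.INTER_CUBIC));print(sensors.get_state()["tcp_pos"])
E
```

```text
clock: 6.55
tcp_pos: [621.0, 168.2, 191.3]
tcp_rot: [[0.466, 0.885, 0.006], [0.885, -0.466, 0.002], [0.004, 0.004, -1.0]]
wrist_force: [-0.5, -0.3, -0.0]
opening: 39.9
grasp_force: 24.9
[620.30474241 167.72048933 189.00217744]
```

View pics/scene3.png

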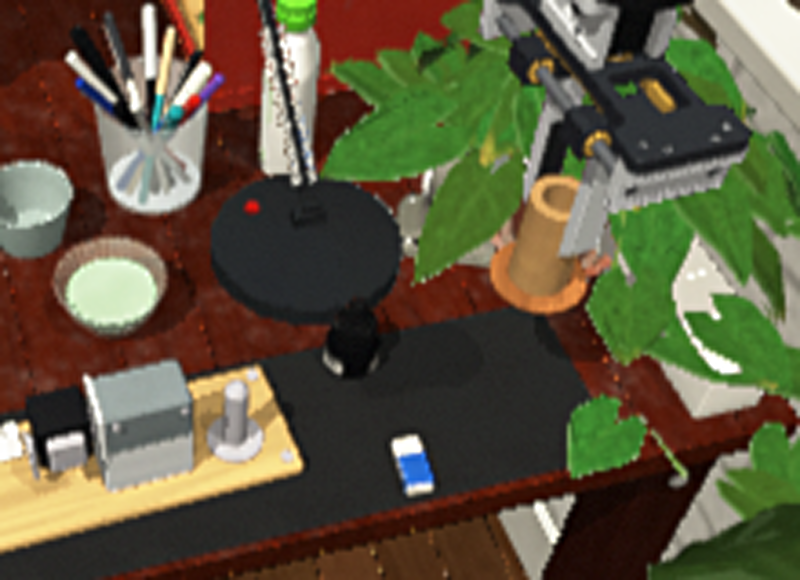

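The core is held upright, with its flange at (540,280) in the crop and nothing else disturbed. Next I'll carry it over the spindle.

```bash
python3 -m inch '{"delta_pos":[[-0.95,-0.05,0],[-0.95,-0.05,0],[-0.95,-0.05,0],[-0.95,-0.05,0],[-0.95,-0.05,0],[-0.95,-0.05,0],[-0.93,-0.06,0],[0,0,0.5],[0,0,0],[0,0,0]],"yaw":[0,0,0,0,0,0,0,0,0,0],"gripper":[0.2,0.2,0.2,0.2,0.2,0.2,0.2,0.2,0.2,0.2]}' 25;  python3 - <<'E'
from rig import capture,sensors
import cv2,numpy as np
a=cv2.resize(capture("scene")[150:260,215:315,::-1],(400,440),interpolation=cv2.INTER_CUBIC)
b=cv2.resize(capture("top")[120:230,220:320,::-1],(400,440),interpolation=cv2.INTER_CUBIC)
cv2.imwrite("pics/both4.png",np.hstack([a,b]));s=sensors.get_state();print(s["tcp_pos"],s["qpos"])
from h import *
print("seat scene",atz("scene",264.9,220.5,18),"tip scene",atz("scene",265.2,205.9,78))
E
```

```text
clock: 7.6
tcp_pos: [517.2, -3.1, 171.4]
tcp_rot: [[0.466, 0.885, -0.001], [0.885, -0.466, 0.0], [0.0, -0.001, -1.0]]
wrist_force: [0.8, -0.1, -1.4]
opening: 40.1
grasp_force: 24.9
[517.57567721  -2.89268778 171.76672976] [ 0.42989932  0.32706192 -0.57513522  1.90896669  0.21355602  0.96594239
 -0.72719786]
seat scene [517.95809629  -3.87046137  18.        ] tip scene [516.9087228   -3.77345854  78.        ]
```

View pics/both4.png

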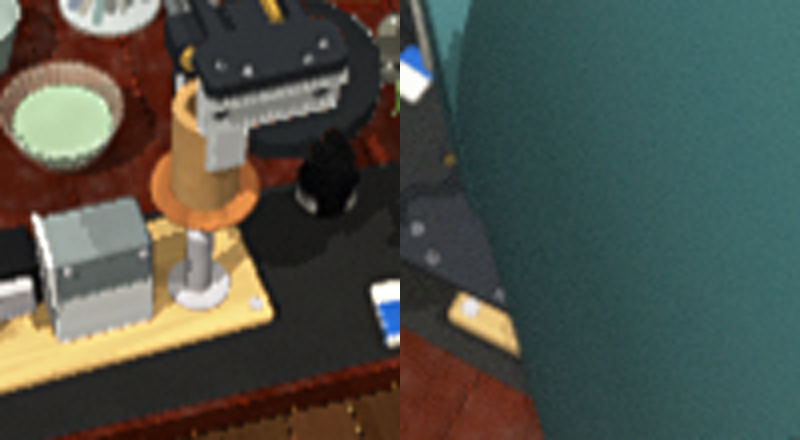

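```bash
python3 - <<'E'
from h import *
np.set_printoptions(precision=1,suppress=True)
P=lambda u,v:((u+.5)/4-.5+215,(v+.5)/4-.5+150)
ex=np.array([-.466,-.885,0]);ey=np.array([.885,-.466,0])
print("flange pt",atz("scene",*P(205,189),113))
# model outline of core at hypothesis, in crop px
th=np.linspace(0,2*np.pi,181)
def ext(c,r,z):
    q=np.array([(proj("scene",[c[0]+r*np.cos(t),c[1]+r*np.sin(t),z])-[215,150]+.5)*4-.5 for t in th]);return q.min(0),q.max(0)
for c in((516.3,-5.3),(517.5,-3.)):
  for b in(107,110,113):print(c,b,"flange bottom",*ext(c,32,b),"top",*ext(c,32,b+5),"rim",*ext(c,20,b+75))
print("seat obs",(np.array([264.9,220.5])-[215,150]+.5)*4, "disc model",ext((517,-4.5),20,18))
E
```

```text
flange pt [517.6  -3.5 113. ]
(516.3, -5.3) 107 flange bottom [146.2 154.2] [255.6 239.8] top [146.2 148.7] [256.1 234.5] rim [167.3  82.9] [241.  137.7]
(516.3, -5.3) 110 flange bottom [146.2 150.9] [255.9 236.6] top [146.1 145.5] [256.4 231.3] rim [167.4  79.2] [241.2 134. ]
(516.3, -5.3) 113 flange bottom [146.1 147.6] [256.2 233.4] top [146.1 142.2] [256.7 228.1] rim [167.4  75.4] [241.5 130.2]
(517.5, -3.0) 107 flange bottom [150.5 153.2] [259.8 238.7] top [150.4 147.8] [260.3 233.4] rim [171.9  81.9] [245.5 136.6]
(517.5, -3.0) 110 flange bottom [150.4 149.9] [260.1 235.5] top [150.4 144.5] [260.6 230.2] rim [171.9  78.2] [245.8 132.9]Traceback (most recent call last):
  File "<stdin>", line 11, in <module>
  File "<stdin>", line 9, in ext
  File "h.py", line 8, in proj
    c=get_calibration(n);E=np.array(c["extrinsics"]);q=E[:3,:3].T@(np.array(p)-E[:3,3]);return np.array([c["fx"]*q[0]/q[2]+c["cx"],c["fy"]*q[1]/q[2]+c["cy"]])
ValueError: time passes only in moves, steps and waits
```

Left half: the flange spans 150–259 at about row 189, centred over the spindle at (197,240) to within roughly a millimetre. The right half, the top camera, is blocked by the arm. I'll lower it in stages and watch the force.

```bash
python3 -m inch '{"delta_pos":[[0,0,0.5],[0,0,0.5],[0,0,0.3],[0,0,0.2],[0,0,0]],"yaw":[0,0,0,0,0],"gripper":[0.2,0.2,0.2,0.2,0.2]}' 25
```

```text
clock: 8.2
tcp_pos: [517.2, -3.3, 126.1]
tcp_rot: [[0.466, 0.885, -0.001], [0.885, -0.466, 0.0], [-0.0, -0.001, -1.0]]
wrist_force: [0.4, -0.3, -0.9]
opening: 40.1
grasp_force: 24.9
```

```bash
python3 -m inch '{"delta_pos":[[0,0,0.5],[0,0,0.4],[0,0,0.3],[0,0,0.1],[0,0,0]],"yaw":[0,0,0,0,0],"gripper":[0.2,0.2,0.2,0.2,0.2]}' 25;python3 -m inch '{"delta_pos":[[0,0,0.05],[0,0,0.05],[0,0,0.05],[0,0,0]],"yaw":[0,0,0,0],"gripper":[0.2,0.2,0.2,0.2]}' 25
```

```text
clock: 8.7
tcp_pos: [517.1, -3.5, 86.9]
tcp_rot: [[0.466, 0.885, -0.001], [0.885, -0.466, 0.0], [-0.0, -0.001, -1.0]]
wrist_force: [0.5, -0.4, -0.3]
opening: 40.3
grasp_force: 24.9
clock: 9.1
tcp_pos: [517.3, -3.6, 82.9]
tcp_rot: [[0.466, 0.885, -0.0], [0.885, -0.466, 0.0], [-0.0, -0.0, -1.0]]
wrist_force: [-0.5, -0.2, -0.9]
opening: 40.0
grasp_force: 24.9
```

Continue down until the force shows contact with the seat.

```bash
python3 -m inch '{"delta_pos":[[0,0,0.07],[0,0,0.05],[0,0,0]],"yaw":[0,0,0],"gripper":[0.2,0.2,0.2]}' 25;python3 -m inch '{"delta_pos":[[0,0,0.07],[0,0,0],[0,0,0]],"yaw":[0,0,0],"gripper":[0.2,0.2,0.2]}' 25
```

```text
clock: 9.4
tcp_pos: [517.1, -3.6, 79.1]
tcp_rot: [[0.466, 0.885, -0.0], [0.885, -0.466, 0.0], [-0.0, -0.0, -1.0]]
wrist_force: [-0.3, 0.3, -0.6]
opening: 39.8
grasp_force: 24.9
clock: 9.7
tcp_pos: [517.3, -3.4, 77.4]
tcp_rot: [[0.466, 0.885, -0.0], [0.885, -0.466, 0.0], [0.0, -0.0, -1.0]]
wrist_force: [-2.1, -0.1, 5.0]
opening: 39.8
grasp_force: 25.0
```

There is 5 N of contact at the expected height, so the core is down on the seat. Now I'll release it and rise.

```bash
python3 -m inch '{"delta_pos":[[0,0,0],[0,0,0],[0,0,0],[0,0,0],[0,0,0],[0,0,0],[0,0,-0.5],[0,0,-0.9],[0,0,0],[0,0,0]],"yaw":[0,0,0,0,0,0,0,0,0,0],"gripper":[1,1,1,1,1,1,1,1,1,1]}' 25; python3 -m inch '{"delta_pos":[[-0.8,0,0],[-0.8,-0.02,0],[-0.8,-0.02,0],[-0.8,0,0],[-0.87,0,0],[0,0,0],[0,0,0]],"yaw":[0,0,0,0,0,0,0],"gripper":[1,1,1,1,1,1,1]}' 25;  python3 - <<'E'
from rig import capture,sensors
import cv2,numpy as np
a=cv2.resize(capture("scene")[150:260,175:315,::-1],(700,550),interpolation=cv2.INTER_CUBIC)
cv2.imwrite("pics/s5.png",a);s=sensors.get_state();print(s["tcp_pos"],s["qpos"])
E
```

```text
clock: 10.7
tcp_pos: [517.7, -3.7, 120.2]
tcp_rot: [[0.466, 0.885, 0.002], [0.885, -0.466, -0.0], [0.0, 0.001, -1.0]]
wrist_force: [0.1, 0.7, -0.5]
opening: 94.3
grasp_force: 0.0
clock: 11.4
tcp_pos: [459.1, -111.1, 119.1]
tcp_rot: [[0.467, 0.884, -0.0], [0.884, -0.467, 0.0], [-0.0, -0.001, -1.0]]
wrist_force: [0.2, -0.0, -0.5]
opening: 94.0
grasp_force: 0.0
[ 459.4069053  -110.57180203  119.08944049] [ 0.6310977   0.31955301 -0.53099867  2.05782049  0.2192092   0.81826066
 -0.51330544]
```

View pics/s5.png

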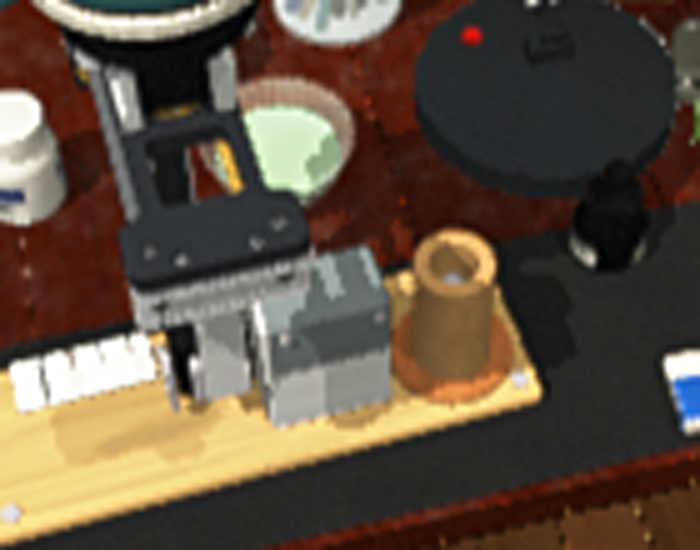

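The core sits down on the spindle with its flange at (455,365), and the fingers straddle the block in front of the housing. Next I'll lower the gripper and squeeze.

```bash
python3 -m inch '{"delta_pos":[[0,0,0.6],[0,0,0.6],[0,0,0.37],[0,0,0],[0,0,0],[0,0,0],[0,0,0],[0,0,0],[0,0,0],[0,0,0]],"yaw":[0,0,0,0,0,0,0,0,0,0],"gripper":[1,1,1,1,0.2,0.2,0.2,0.2,0.2,0.2]}' 20; python3 -m inch '{"delta_pos":[[0,0,0],[0,0,0],[0,0,0],[0,0,0],[0,0,0]],"yaw":[0,0,0,0,0],"gripper":[0.2,0.2,0.2,0.2,0.2]}' 20
```

```text
clock: 12.45
tcp_pos: [459.4, -111.1, 72.3]
tcp_rot: [[0.466, 0.885, 0.0], [0.885, -0.466, -0.0], [0.0, 0.0, -1.0]]
wrist_force: [2.4, -1.5, -0.8]
opening: 49.3
grasp_force: 1.6
clock: 12.95
tcp_pos: [460.5, -111.7, 72.4]
tcp_rot: [[0.466, 0.885, 0.002], [0.885, -0.466, -0.0], [0.001, 0.002, -1.0]]
wrist_force: [9.9, -5.8, -7.0]
opening: 34.8
grasp_force: 20.0
```

The opening is 34.8 mm, so the button is fully in with the arm home. The 11 N side force means the block's centre is a few mm to +y, so I'll ease that way and then draw out the first half.

```bash
python3 -m inch '{"delta_pos":[[0,0.1,0],[0,0,0],[0,0,0]],"yaw":[0,0,0],"gripper":[0.2,0.2,0.2]}' 25; python3 -m inch '{"delta_pos":[[-0.2,0,0],[-0.2,0,0],[-0.2,0,0],[-0.2,0,0],[-0.2,0,0],[0,0,0],[0,0,0]],"yaw":[0,0,0,0,0,0,0],"gripper":[0.2,0.2,0.2,0.2,0.2,0.2,0.2]}' 25
```

```text
clock: 13.25
tcp_pos: [460.6, -111.8, 72.2]
tcp_rot: [[0.466, 0.885, -0.003], [0.885, -0.466, 0.0], [-0.001, -0.003, -1.0]]
wrist_force: [-12.2, 4.7, 17.6]
opening: 34.9
grasp_force: 25.0
clock: 13.95
tcp_pos: [446.9, -138.0, 72.2]
tcp_rot: [[0.466, 0.885, -0.002], [0.885, -0.466, 0.001], [-0.0, -0.003, -1.0]]
wrist_force: [-10.0, 8.1, 15.0]
opening: 34.8
grasp_force: 25.0
```

```bash
python3 -m inch '{"delta_pos":[[-0.2,-0.05,-0.04],[-0.2,0,0],[-0.2,0,0],[-0.2,0,0],[-0.14,0,0],[0,0,0],[0,0,0],[0,0,0]],"yaw":[0,0,0,0,0,0,0,0],"gripper":[0.2,0.2,0.2,0.2,0.2,0.2,0.2,0.2]}' 25;  python3 - <<'E'
from rig import capture,sensors
import cv2,numpy as np
im=capture("scene")[:,:,::-1]; im2=capture("top")[:,:,::-1]
a=cv2.resize(im[195:260,165:245],(800,650),interpolation=cv2.INTER_CUBIC)[:400]
b=cv2.resize(im2[170:270,220:420],(400,200),interpolation=cv2.INTER_CUBIC)
c=cv2.resize(im[150:250,160:360],(400,200),interpolation=cv2.INTER_CUBIC)
cv2.imwrite("pics/s6.png",np.vstack([a,np.hstack([b,c])]));s=sensors.get_state();print(s["tcp_pos"],s["wrist_force"])
E
```

```text
clock: 14.75
tcp_pos: [433.8, -163.0, 72.8]
tcp_rot: [[0.466, 0.885, 0.0], [0.885, -0.466, 0.001], [0.001, -0.0, -1.0]]
wrist_force: [8.8, -1.3, -19.1]
opening: 34.7
grasp_force: 25.0
[ 433.81578874 -162.94035101   72.80959958] [  8.28913107  -1.17768188 -18.93528699]
```

View pics/s6.png

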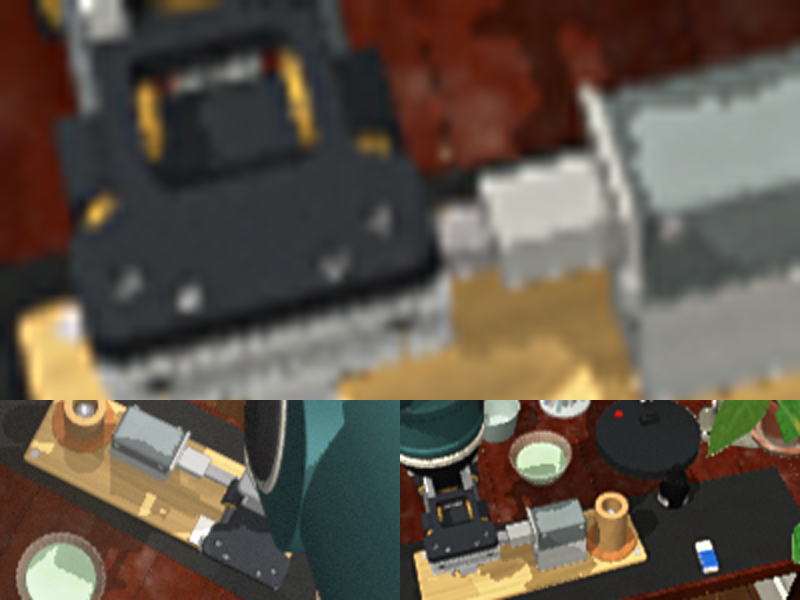

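The hand hides the scale in both views; the lower-right panel shows the arm drawn out and the core still seated. I'll refine the required travel from the first top image (n.png), using the known 15 mm line spacing as the scale.

```bash
python3 - <<'E'
import numpy as np,cv2
from scipy.signal import find_peaks
from rig import get_calibration
c=get_calibration("top");E=np.array(c["extrinsics"]);im=cv2.imread("pics/n.png")
g=cv2.cvtColor(im,cv2.COLOR_BGR2GRAY).astype(np.float32)
ex=np.array([-.4664,-.8846,0]);ey=np.array([.8846,-.4664,0]);org=np.array([515.8,-5.3,0])+75*ex
def samp(x,y,z):
    P=org+np.outer(x,ex)+y*ey+[0,0,z];q=(P-E[:3,3])@E[:3,:3]
    return cv2.remap(g,(c["fx"]*q[:,0]/q[:,2]+c["cx"]).astype(np.float32)[None],(c["fy"]*q[:,1]/q[:,2]+c["cy"]).astype(np.float32)[None],cv2.INTER_CUBIC)[0]
x=np.arange(55,140,.25)
for y in range(-56,-28,3):
    p=samp(x,y,17);k,_=find_peaks(-p,prominence=15);print(y,"dark",x[k],p[k].astype(int))
for y in range(-36,-18,2):
    p=samp(x[:120],y,22);k,_=find_peaks(p,prominence=15);print(y,"bright",x[k],p[k].astype(int))
E
```

```text
-56 dark [ 68.25  73.75  79.    86.75  94.5   99.5  103.75 108.25 112.25 116.25
 123.75] [161 239 202 238 167 236 236 235 237 236 158]
-53 dark [ 78.5   94.   108.5  123.75] [181 188 163 112]
-50 dark [ 67.75  78.75  94.   108.75 124.  ] [177 156 161 178 129]
-47 dark [ 67.75  79.    94.5  108.5  123.75] [177 221 216 207 149]
-44 dark [ 56.25  67.75 123.75] [176 175 121]
-41 dark [ 67.75 124.  ] [155 125]
-38 dark [ 68. 124.] [166 150]
-35 dark [ 68.   123.75] [176 122]
-32 dark [ 63.75  68.   124.25] [163 179 120]
-29 dark [ 63.75  68.75 124.25] [183 202 208]
-36 bright [62.] [222]
-34 bright [61.5 66. ] [207 204]
-32 bright [61.] [204]
-30 bright [61.   66.25] [209 228]
-28 bright [61. 66.] [203 224]
-26 bright [60.75 66.25] [213 231]
-24 bright [61. 66.] [205 225]
-22 bright [60.75 66.25] [202 230]
-20 bright [61.   65.75] [195 225]
```

The long line is at 123.9 and the pointer's home at 66.1, so the travel needed is 57.8 mm. The line spacing measures 15.0 mm, as given. The arm was drawn exactly 57.8 mm, so I'll ease the vertical preload, let it settle and hand in.

```bash
python3 -m inch '{"delta_pos":[[0,0,0.02],[0,0,0],[0,0,0],[0,0,0],[0,0,0]],"yaw":[0,0,0,0,0],"gripper":[0.2,0.2,0.2,0.2,0.2]}' 25; python3 - <<'E'
from rig import sensors,order
s=sensors.get_state();print(s["tcp_pos"],s["opening"],s["grasp_force"],abs(s["joint_vel"]).max())
print(order.finish_job())
E
```

```text
clock: 15.35
tcp_pos: [433.8, -163.0, 72.7]
tcp_rot: [[0.466, 0.885, 0.001], [0.885, -0.466, 0.0], [0.001, 0.0, -1.0]]
wrist_force: [5.6, 2.3, -5.7]
opening: 34.6
grasp_force: 25.0
[ 433.83955441 -162.95670649   72.71486951] 34.597360287703495 24.999857246875763 0.002457262487225962
the job is handed in; nothing more can be done
None
```

I handed the job in with the core released and seated on the spindle and the gauge arm held at 25 N, button in, drawn out 57.8 mm; the judge's verdict was not shown. The hand hid the scale at the end, so the pointer's place at the long line rests on that measured travel, not on a final look.

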